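# Hold the comparator's lift lever in the green

## Robot

A 6-joint arm with a two-finger parallel gripper is mounted at the origin on a cart in front of the work surface, level with it; the furniture and walls round the work are solid. World frame = base frame: x ahead of the robot, y to its left, z up, the work surface at z = 0. Lengths are in m, angles in rad, forces in N, time in s.
With the tool pointing down it reaches from about 0.35 to 0.775 m from the base axis. Payload 5.5 kg.
Tool frame: the origin (TCP) lies between the finger pads; the fingertips stand 8 mm ahead of it and the grasp point (between the pads) lies 11 mm behind it; z points along the fingers, y is the line along which they close (so a half turn about z gives the same grasp; the last joint's range is limited). The gripper opens to 85 mm and grips with 20 to 120 N. Pads are 22 mm wide; open, the fingers measure 114 mm over their backs; the gripper's body (76 mm by 85 mm) begins 54 mm behind the grasp point. The pads swing forward as they close: fully open they stand 13 mm farther back than shut.
Start: joints at [1.052, 0.313, 0.046, 1.304, 0, 1.431], TCP at [0.213, 0.534, 0.239] pointing down, gripper open.
Joint ranges: [-2.76, 2.76], [-0.86, 1.69], [-1.03, 1.26], [-2.2, 2.34], [-1.47, 1.5], [-3.14, 3.14]. Speed limits (rad/s): [2.57, 2.57, 3.14, 3.14, 3.14, 3.14].

## Interface

Orientations are given as a unit quaternion [w, x, y, z].
In Python, from workcell import status, vision, job gives the robot as it stands. The module is installed in compiled form; this text tells all that it offers.
- The arm moves only by the tool apply_moves, never from a script. Its argument "moves" is one flat list of numbers, 6 for each row, row after row: the shift along the world's x, y, z in units of 25 mm (1.0 is 25 mm), then the turn, a rotation vector about the world's x, y, z in rad. In form: [x, y, z, rx, ry, rz, x, y, z, rx, ry, rz, ...]. A call has 1 to 20 rows; each row is the pose to reach, as a shift and turn from the pose commanded when the call began; what a row does not reach only later rows make up. A row lasts 1/12 s, in which the tool goes at most 41.7 mm and 7.16 degrees, less where a joint would pass 70% of its speed; a pose out of reach is approached as far as the arm can. A call with a gripper value outside its range is refused whole. "claw" is the opening in per cent of the stroke, from 0 (shut) to 100 (fully open), set as the call begins (left out, the last holds). The fingers move at their own pace and stop on an object; "newtons" is the grip in N (left out, the last holds). Time passes only in rows, so rows that repeat a pose let the fingers close. It gives the time, the measured TCP pose, the force, the opening and the grip force at its end, in the units of the state.
- status.get_state(): the state, without advancing time (a new reading comes with each control period).
- vision.read_camera(name): name is "scene" or "top" or "wrist"; returns a dict with "image" (384x512x3 uint8, blue, green, red), "camera_matrix" (3x3 intrinsics, pixels), "camera_from_world" (4x4, takes a point from world to camera coordinates). Camera axes: x right, y down, z forward; pixel columns grow to the right and rows downward; lengths in m; the calibration is good to about 2 mm. A picture is of the moment at which its call begins. There is no depth.
- job.hand_in(): hands the job in; it is judged then, once.
The state is a dict: "clock": time; "joint_pos": joint angles; "qvel": joint speeds; "tau": joint torques, N m; "tcp_pos": TCP position; "orientation": TCP orientation; "wrist_force": force on the tool from outside, world axes, zero at the start; "ft_torque": the same for the moment, N m; "finger_gap": finger opening in m; "grip_force": force on a finger pad.
Only numpy, scipy, OpenCV 4.12 (cv2) and the standard library are available. Lean on these libraries where they do the work, as an engineer would, in place of code of your own. Each camera call takes 0.05 s, during which the arm holds its last target. There are 200 camera calls.

## Task

A steel shaft has been left under the comparator's lift lever and stops it from going down: take it out and lay it flat in the blue parts tray. Then, with the fingertips, press the lever's yellow pad down until the pointer stands in the green field of the scale, never into the red, and keep it held there so that the gauge block under the raised stylus can be changed: the program finishes while still pressing, without letting go. Leave the loupe, the steel roller, the setting ring and the gauge block where they are.

Things in the scene. Friction and masses are not known exactly. Their poses are not given: they have to be found in the camera images.
- comparator: bench comparator, fixed, grey base 120 x 80 x 14 mm; origin at the centre of its underside; x points from the lever's pad to the column at the back, y to the left, z up. Lever hinge across at x -35, z 85 mm. Keep clear: the cheeks of the hinge and over it a drum scale (x -60 to -10 mm) with pointer, up to z 195 mm; behind, stylus spindle (x +10) and column (x +46), up to z 185 mm.
- lift_lever (a joint): lever bar 12 mm wide, 10 mm thick, reaching 164 mm forward (comparator's -x) from its hinge. 0 = rest (front sloping up 0.13 rad), grows as the pad goes down, hard stop 0.37. Pointer in the green: 0.215 to 0.305 rad (middle 0.26), red above. It springs back: about 2 N on the pad start it, 8 N hold it at 0.26, 10 N at the stop.
- lever_pad (a point): centre of the slightly domed top of the yellow press pad (36 mm across, 8 mm high) near the lever's front end, 150 mm from the hinge; moves with the lever. At rest 117 mm above the granite, at 0.26 rad 78 mm (72 to 85 mm over the green field). Its path is almost straight down (shifts under 5 mm along the lever).
- lever_foot (a point): underside of the 14 mm rubber foot of the stop screw that hangs from the lever, 125 mm from the hinge; 46 mm above the granite at rest, about 14 mm above it at 0.26 rad. The shaft lies under it and blocks it.
- shaft: loose stepped steel shaft, 110 mm long, 25 mm greatest diameter, 0.13 to 0.27 kg, lying on the granite across and under the lever's foot, its middle about 36 mm to the left of the lever (comparator's +y). y axis along the shaft; origin at mid length, on its underside at the start.
- shaft_mid (a point): centre of the shaft, on its axis at mid length (12.5 mm above the surface it lies on)
- tray: loose blue parts tray, open on top, 112 x 162 mm over the rim, 26 mm high; inside 94 mm (its x) x 144 mm (its y), floor 3 mm thick; origin under the centre of its floor. The shaft fits only along the tray's y.
- gauge_block: steel gauge block 35 x 18 x 9 mm lying on the comparator's anvil under the stylus, bystander
- loupe: black eyepiece loupe, 39 mm across, 38 mm high, bystander; origin at the underside
- steel_roller_0: steel roller standing upright, 20 mm across, 24 mm high, bystander; origin at the underside
- setting_ring: steel setting ring lying flat, 50 mm across, 15 mm high, bystander; origin at the underside

How it is judged:
On the way, in this order (a step that is already met when the one before it is completed fails the run):
1. the shaft lies flat in the tray, released (x of shaft_mid in the frame of tray between -0.042 and 0.042 m and y of shaft_mid in the frame of tray between -0.03 and 0.03 m and z of shaft_mid in the frame of tray between 0.005 and 0.022 m and linear speed of shaft below 0.02 m/s and contact force between the fingers and shaft below 0.05 N), for 0.2 s.
2. the fingertips hold the lever with the pointer in the green (value of joint lift_lever between 0.215 and 0.305 rad and contact force between the fingers and lift_lever between 2 and 25 N), for 0.5 s.
At the end, for the whole second after the job is handed in: The shaft lies flat in the tray, released and at rest (its centre within 42 mm across and 30 mm along of the tray's centre and under 22 mm above the tray's underside); the lever stands still between 0.215 and 0.305 rad (pointer in the green), held there by the fingertips with 2 to 25 N (all of step 1 and all of step 2 and velocity of joint lift_lever between -0.1 and 0.1 rad/s); the arm keeps its last pose, push and grip.
It fails at once if the lever is pressed well into the red (over 0.325 rad) (value of joint lift_lever above 0.325 rad).
It fails at once if the black loupe is moved more than 25 mm (distance of loupe from where it was at the start of the episode above 0.025 m).
It fails at once if the steel roller is moved more than 25 mm (distance of steel_roller_0 from where it was at the start of the episode above 0.025 m).
It fails at once if the setting ring is moved more than 25 mm (distance of setting_ring from where it was at the start of the episode above 0.025 m).
It fails at once if the gauge block is moved more than 15 mm (distance of gauge_block from where it was at the start of the episode above 0.015 m).
It also fails if it takes over 51 s, if anything falls off the work surface, if the arm or the gripper's body presses on something with over 40 N, if the wrist force passes 120 N, or if a joint passes its speed limit or range.

## Working session

There is one attempt and no reset: what is moved stays moved. The work goes in short steps, Python scripts to look and compute and a tool call to move; the robot and the scene stay as the last step left them, time stands still between calls to the robot, and variables do not carry over. Pictures are saved under pics/ and viewed, at most 10 in all, crops included, and the job is handed in when it is done.

Besides the shell and the picture viewer there is one more tool, called after ">>>" as name(argument=value, ...) on one line, values as JSON. apply_moves: Moves the arm, as the interface text tells. Its arguments: {"type":"object","properties":{"moves":{"type":"array","items":{"type":"number"}},"claw":{"type":"number"},"newtons":{"type":"number"}},"required":["moves"]}

```bash
mkdir -p pics; cat > h.py <<'E'
import numpy as np, cv2
from workcell import status, vision, job
def shot(n,f):
    d=vision.read_camera(n); cv2.imwrite(f'pics/{f}.png',d['image']); np.savez(f'pics/{f}.npz',K=d['camera_matrix'],T=d['camera_from_world']); return d
def load(f):
    d=np.load(f'pics/{f}.npz'); return d['K'],d['T']
def ray(f,uv,z):
    K,T=load(f); R,t=T[:3,:3],T[:3,3]; c=-R.T@t
    d=R.T@np.linalg.inv(K)@np.array([uv[0],uv[1],1.]); return c+d*(z-c[2])/d[2]
def proj(f,p):
    K,T=load(f); q=K@(T[:3,:3]@np.asarray(p,float)+T[:3,3]); return q[:2]/q[2]
E
python3 - <<'E'
from h import *
for n in ('scene','top'): shot(n,n+'0')
a=cv2.imread('pics/scene0.png');b=cv2.imread('pics/top0.png')
for n in('scene0','top0'):
    K,T=load(n); print(n,-T[:3,:3].T@T[:3,3],K[0,0])
print(status.get_state())
E
```

```text
scene0 [-0.07273082 -0.65555619  0.59079235] 427.6234356531334
top0 [ 0.44061725 -0.02753092  1.1101932 ] 469.4748715498506
{'clock': 0.1, 'joint_pos': array([ 1.05239625e+00,  3.13909311e-01,  4.51160753e-02,  1.30358737e+00,
       -1.73999192e-05,  1.43121701e+00]), 'qvel': array([ 3.06787778e-05, -1.34295114e-03,  2.09283679e-03, -9.14567703e-05,
        8.75849047e-04, -3.42493877e-04]), 'tau': array([ 2.90753662e-03, -4.81723595e+01,  2.99244708e+01,  1.26588723e-02,
       -1.37147144e-04,  6.94643703e-06]), 'tcp_pos': array([0.21243888, 0.53385846, 0.23851672]), 'orientation': array([-2.47696571e-04,  1.88279788e-01,  9.82115112e-01, -7.52467041e-04]), 'wrist_force': array([-0.14966121,  0.13434562, -0.20307678]), 'ft_torque': array([-0.00870738, -0.00529272,  0.00422656]), 'grip_force': 0.0, 'finger_gap': 0.08583138001301784}
```

View pics/scene0.png

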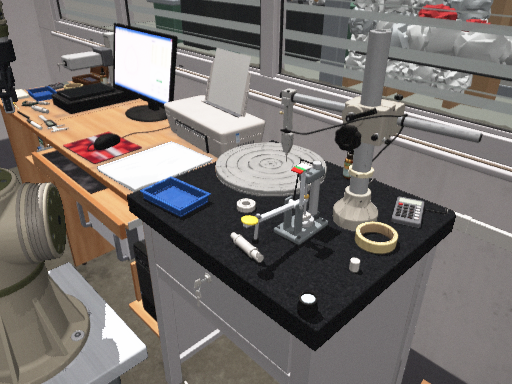

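View pics/top0.png

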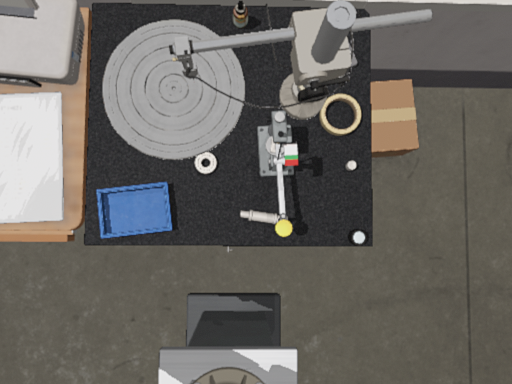

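The pictures show the tray (top view, around 135,210), the shaft (241,214 to about 283,220), the yellow pad (284,228), the setting ring (206,163), the roller (351,165) and the loupe (358,237). Next I'll measure them with masks.

```bash
python3 - <<'E'
from h import *
b=cv2.imread('pics/top0.png'); s=cv2.imread('pics/scene0.png')
def mask(im,lo,hi,roi):
    m=cv2.inRange(cv2.cvtColor(im,cv2.COLOR_BGR2HSV),lo,hi); k=np.zeros_like(m); x,y,w,h=roi; k[y:y+h,x:x+w]=m[y:y+h,x:x+w]; return k
m=mask(b,(100,120,50),(130,255,255),(90,175,90,70))
c=max(cv2.findContours(m,0,2)[0],key=cv2.contourArea); r=cv2.minAreaRect(c); print('tray px',r)
for p in cv2.boxPoints(r): print(ray('top0',p,.026)[:2].round(4))
print('tray c',ray('top0',r[0],.026)[:2])
y=mask(b,(22,120,120),(35,255,255),(265,210,40,35)); M=cv2.moments(y,True); u=(M['m10']/M['m00'],M['m01']/M['m00']); print('pad',u,ray('top0',u,.115))
y=mask(s,(22,120,120),(35,255,255),(235,205,35,30)); M=cv2.moments(y,True); v=(M['m10']/M['m00'],M['m01']/M['m00']); print('pad scene',v,ray('scene0',v,.115))
a=cv2.resize(b[140:250,200:310],None,fx=5,fy=5,interpolation=cv2.INTER_CUBIC)
e=cv2.resize(s[150:280,215:335],None,fx=4.2,fy=4.2,interpolation=cv2.INTER_CUBIC)
e=e[:550]; e=cv2.copyMakeBorder(e,0,550-e.shape[0],0,0,0)[:, :250*2]; 
e=cv2.resize(e,(250*1,275)); cv2.imwrite('pics/c0.png',np.hstack([a,cv2.copyMakeBorder(e,0,275,0,0,0)]))
E
```

```text
tray px ((133.85084533691406, 209.68740844726562), (49.83832931518555, 73.21063232421875), 83.51692199707031)
[0.5172 0.3082]
[0.538  0.1431]
[0.4244 0.1278]
[0.4045 0.2918]
tray c [0.47075904 0.21798186]
pad (284.5808383233533, 227.1556886227545) [ 0.43404054 -0.1197514   0.115     ]
pad scene (249.41221374045801, 219.5267175572519) [ 0.4289063  -0.11975563  0.115     ]
```

View pics/c0.png

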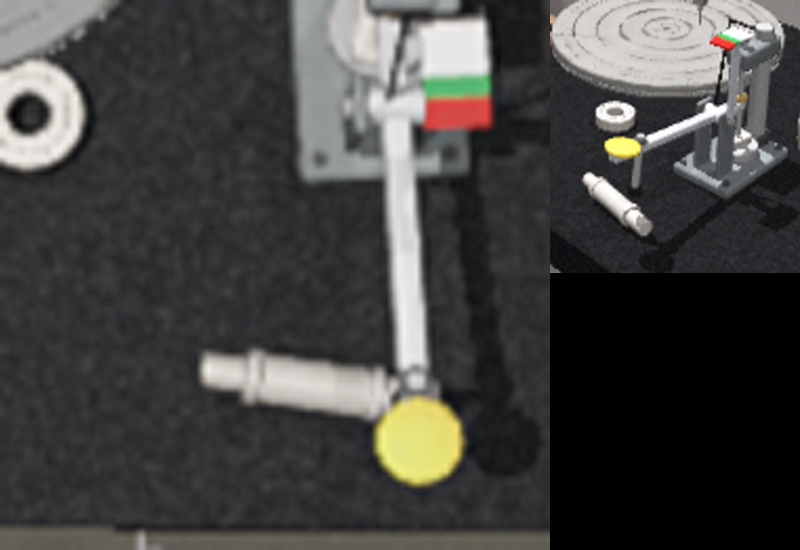

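```bash
python3 - <<'E'
from h import *
b=cv2.imread('pics/top0.png')
g=cv2.cvtColor(b,cv2.COLOR_BGR2GRAY); m=np.zeros_like(g); m[205:228,236:277]=(g[205:228,236:277]>110)*255
p=np.argwhere(m)[:,::-1].astype(np.float32)
l=cv2.fitLine(p,cv2.DIST_HUBER,0,.01,.01).ravel(); d=l[:2]*np.sign(l[0]); c=l[2:]; t=(p-c)@d
e=c+d*t.min()-d*.5; print('px end',e,'dir',d)
E0=ray('top0',e,.0125)[:2]; f=ray('top0',c,.0125)[:2]; u=(E0-f)/np.linalg.norm(E0-f)
mid=E0-u*.055; print('left end',E0,'u',u,'mid',mid,'grasp',mid+.013*u)
pad=np.array([.432,-.1198]); h=[ray('top0',(200+x/5-.4,140+y/5-.4),z)[:2] for x,y,z in((410,350,.11),(397,140,.092))]
v=h[1]-h[0]; v/=np.linalg.norm(v); print('lever dir',v,'foot',pad+.025*v)
s=status.get_state(); print(s['tcp_pos'],(np.r_[mid+.013*u,.2]-s['tcp_pos'])/.025, 'yaw', np.arctan2(-u[0],u[1]))
E
```

```text
px end [239.3618  212.71675] dir [0.9839395  0.17850196]
left end [ 0.46617108 -0.02333702] u [0.17011477 0.98542426] mid [ 0.45681476 -0.07753535] grasp [ 0.45902626 -0.06472484]
lever dir [0.99882264 0.04851115] foot [ 0.45697057 -0.11858722]
[0.21243888 0.53385846 0.23851672] [  9.86349513 -23.94333208  -1.5406689 ] yaw -0.17094613315520094
```

>>> apply_moves(moves=[9.9,-23.9,-1.5,0,0,-1.34,9.9,-23.9,-1.5,0,0,-1.34,9.9,-23.9,-1.5,0,0,-1.34,9.9,-23.9,-1.5,0,0,-1.34,9.9,-23.9,-1.5,0,0,-1.34,9.9,-23.9,-1.5,0,0,-1.34,9.9,-23.9,-1.5,0,0,-1.34,9.9,-23.9,-1.5,0,0,-1.34,9.9,-23.9,-1.5,0,0,-1.34,9.9,-23.9,-1.5,0,0,-1.34,9.9,-23.9,-1.5,0,0,-1.34,9.9,-23.9,-1.5,0,0,-1.34,9.9,-23.9,-1.5,0,0,-1.34,9.9,-23.9,-1.5,0,0,-1.34,9.9,-23.9,-1.5,0,0,-1.34,9.9,-23.9,-1.5,0,0,-1.34,9.9,-23.9,-1.5,0,0,-1.34,9.9,-23.9,-1.5,0,0,-1.34,9.9,-23.9,-1.5,0,0,-1.34,9.9,-23.9,-1.5,0,0,-1.34], claw=70)

```text
clock: 1.77
tcp_pos: [0.4594, -0.0621, 0.2017]
orientation: [-0.0, 0.757, 0.653, -0.0]
wrist_force: [-0.3, -0.3, -0.1]
finger_gap: 0.0598
grip_force: 0.0
```

```bash
python3 - <<'E'
from h import *
d=shot('wrist','w1'); s=status.get_state(); print(s['clock'],s['tcp_pos'],s['orientation'])
for p in ([.4568,-.0775,.0125],[.466,-.0233,.0125],[.459,-.064,.0125]): print(proj('w1',p))
E
```

```text
1.8167 [ 0.45958848 -0.06197305  0.20185369] [-2.11213122e-04  7.56856743e-01  6.53580772e-01 -1.75528998e-05]
[252.34243736 180.06966054]
[253.40586748 128.09352087]
[252.5117912 167.6172769]
```

View pics/w1.png

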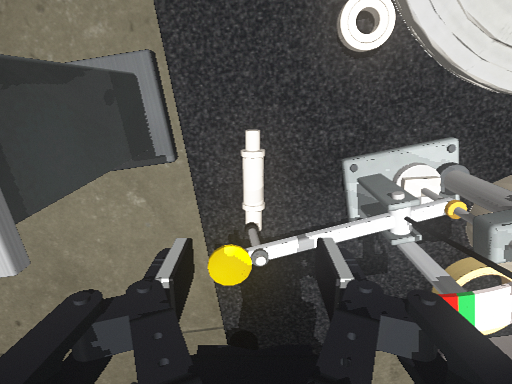

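The wrist view confirms the shaft: its far end is at (253,130), the main body spans rows 152–207, and it is aligned with the fingers. I'll tilt the tool away from the lever, then descend.

>>> apply_moves(moves=[0,0,0,-0.297,0.045,0,0,0,0,-0.297,0.045,0,0,0,0,-0.297,0.045,0,0,0,-1,-0.297,0.045,0,0,0,-2,-0.297,0.045,0,0,0,-3,-0.297,0.045,0,0,0,-4,-0.297,0.045,0,0,0,-5,-0.297,0.045,0,0,0,-5.6,-0.297,0.045,0,0,0,-6.2,-0.297,0.045,0,0,0,-6.6,-0.297,0.045,0,0,0,-7.0,-0.297,0.045,0,0,0,-7.2,-0.297,0.045,0,0,0,-7.4,-0.297,0.045,0,0,0,-7.55,-0.297,0.045,0,0,0,-7.55,-0.297,0.045,0,0,0,-7.55,-0.297,0.045,0])

```text
clock: 3.23
tcp_pos: [0.4603, -0.0631, 0.0133]
orientation: [0.098, 0.749, 0.646, -0.113]
wrist_force: [-0.5, -0.3, 1.2]
finger_gap: 0.0599
grip_force: 0.0
```

>>> apply_moves(moves=[0,0,0,0,0,0,0,0,0,0,0,0,0,0,0,0,0,0,0,0,0,0,0,0,0,0,0,0,0,0,0,0,0,0,0,0,0,0,0,0,0,0,0,0,0,0,0,0,0,0,0,0,0,0,0,0,0,0,0,0], claw=5, newtons=60)

```text
clock: 4.07
tcp_pos: [0.4605, -0.0633, 0.0137]
orientation: [0.098, 0.749, 0.646, -0.113]
wrist_force: [-2.2, 1.0, 6.3]
finger_gap: 0.0225
grip_force: 58.7
```

>>> apply_moves(moves=[0,0,0.15,0,0,0,0,0,0.3,0,0,0,0,0.2,0.35,0,0,0,0.05,0.6,0.35,0,0,0,0.1,1.1,0.35,0,0,0,0.15,1.7,0.35,0,0,0,0.2,2.3,0.35,0,0,0,0.2,3.0,0.5,0,0,0,0.2,3.6,1.0,0,0,0,0.2,4.2,2,0,0,0,0.2,4.6,3,0,0,0,0.2,4.8,4,0,0,0,0.2,4.8,4,0,0,0,0.2,4.8,4,0,0,0])

```text
clock: 5.23
tcp_pos: [0.4663, 0.058, 0.1141]
orientation: [0.098, 0.749, 0.646, -0.112]
wrist_force: [0.3, 0.0, -2.0]
finger_gap: 0.0225
grip_force: 58.9
```

```bash
python3 - <<'E'
from h import *
d=shot('scene','s2'); shot('wrist','w2'); s=status.get_state(); print(s['clock'],s['tcp_pos'],s['finger_gap'],s['wrist_force'])
a=cv2.imread('pics/s2.png')[120:280,130:350]; w=cv2.imread('pics/w2.png')
a=cv2.resize(a,(396,288)); w=cv2.resize(w,(384,288)); cv2.imwrite('pics/c2.png',np.hstack([a,w]))
print(proj('s2',[.4725,.218,.026]))
E
```

```text
5.3333 [0.46448667 0.05710948 0.11220633] 0.022682787573068786 [-0.01539511 -0.58317619 -2.20219732]
[175.71234415 191.55000322]
```

View pics/c2.png

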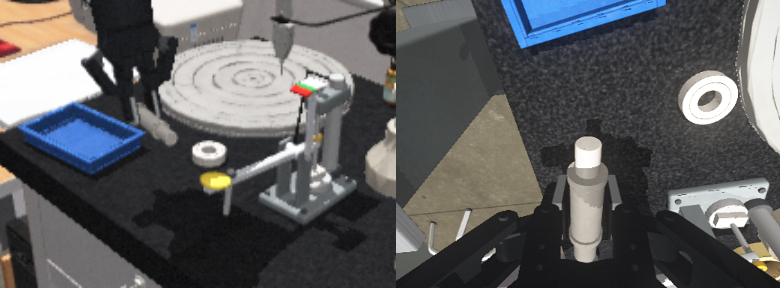

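The shaft is held level and clear of the lever, and the tray is at the top of the wrist view. I'll carry it over and lower it into the tray.

>>> apply_moves(moves=[0,1,0,0,0,0.1,0.1,2,0,0,0,0.2,0.1,3.2,0,0,0,0.27,0.15,4.4,0,0,0,0.27,0.15,5.6,0,0,0,0.27,0.15,6.4,0,0,0,0.27,0.15,6.8,-0.5,0,0,0.27,0.15,7,-1,0,0,0.27,0.15,7,-1.5,0,0,0.27,0.15,7,-2,0,0,0.27,0.15,7,-2,0,0,0.27,0.15,7,-2,0,0,0.27])

```text
clock: 6.33
tcp_pos: [0.4672, 0.2299, 0.0609]
orientation: [0.111, 0.655, 0.74, -0.102]
wrist_force: [0.3, -0.4, -2.3]
finger_gap: 0.0224
grip_force: 58.8
```

```bash
python3 - <<'E'
from h import *
d=shot('wrist','w3'); s=status.get_state(); print(s['clock'],s['tcp_pos'],s['finger_gap'],s['wrist_force'])
E
```

```text
6.3833 [0.4681038  0.23039488 0.06198003] 0.022246608694536606 [-0.5930446  -0.28622194 -1.55501612]
```

View pics/w3.png

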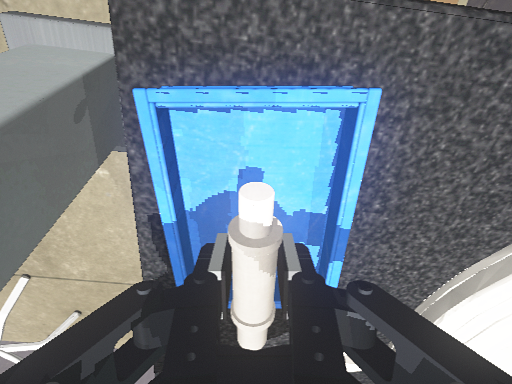

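```bash
python3 - <<'E'
from h import *
a=ray('w3',(136,90),.026);b=ray('w3',(381,89),.026); print(a,b,np.linalg.norm(a-b)); u=np.array([-(b-a)[1],(b-a)[0],0])
v=np.array([-.121,.993,0]); e=(b-a)/np.linalg.norm(b-a); print(e, 'centre',(a+b)/2-.081*v)
print('shaft left end',ray('w3',(256,185),.0125+.049), )
E
```

```text
[0.40775208 0.29190691 0.026     ] [0.51659365 0.30570301 0.026     ] 0.1097124456721261
[0.99206223 0.12574786 0.        ] centre [0.47197387 0.21837196 0.026     ]
shaft left end [0.46462157 0.27131222 0.0615    ]
```

>>> apply_moves(moves=[0,0,-0.4,0,0,0,0,0,-0.8,0,0,0,0,0,-1.2,0,0,0,0,0,-1.5,0,0,0,0,0,-1.65,0,0,0,0,0,-1.75,0,0,0,0,0,-1.8,0,0,0,0,0,-1.8,0,0,0,0,0,-1.8,0,0,0])

```text
clock: 7.13
tcp_pos: [0.4692, 0.2319, 0.0183]
orientation: [0.112, 0.655, 0.74, -0.099]
wrist_force: [0.2, 0.8, -1.5]
finger_gap: 0.0226
grip_force: 58.9
```

>>> apply_moves(moves=[0,0,-0.04,0,0,0,0,0,-0.06,0,0,0,0,0,-0.06,0,0,0])

```text
clock: 7.38
tcp_pos: [0.4691, 0.2319, 0.0168]
orientation: [0.112, 0.655, 0.74, -0.099]
wrist_force: [0.5, 0.5, -1.3]
finger_gap: 0.0224
grip_force: 58.9
```

>>> apply_moves(moves=[0,0,0,0,0,0,0,0,0,0,0,0,0,0,0,0,0,0,0,0,0,0,0,0,0,0,0,0,0,0,0,0,0,0,0,0], claw=55)

```text
clock: 7.88
tcp_pos: [0.4689, 0.2318, 0.0166]
orientation: [0.112, 0.655, 0.74, -0.099]
wrist_force: [-0.1, -0.0, -0.5]
finger_gap: 0.047
grip_force: 0.0
```

>>> apply_moves(moves=[0,0,0.2,0,0,0,0,0,0.6,0,0,0,0,0,1.2,0,0,0,0,0,2.2,0,0,0,0,0,3.4,0,0,0,0,0,4.6,0,0,0,0,0,6,0,0,0,0,0,7,0,0,0,0,0,7,0,0,0,0,0,7,0,0,0])

```text
clock: 8.72
tcp_pos: [0.4701, 0.2324, 0.1942]
orientation: [0.113, 0.656, 0.74, -0.097]
wrist_force: [-0.4, 0.1, -0.9]
finger_gap: 0.0471
grip_force: 0.0
```

```bash
python3 - <<'E'
from h import *
d=shot('wrist','w4'); shot('top','t4'); s=status.get_state(); print(s['clock'],s['tcp_pos'],s['orientation'],s['finger_gap'],s['wrist_force'],s['joint_pos'])
w=cv2.resize(cv2.imread('pics/w4.png'),(384,288)); a=cv2.resize(cv2.imread('pics/t4.png')[150:250,85:305],(396,180)); a=cv2.copyMakeBorder(a,0,108,0,0,0)
cv2.imwrite('pics/c4.png',np.hstack([w,a]))
E
```

```text
8.8167 [0.46847313 0.23159112 0.1913324 ] [ 0.11169946  0.65518232  0.74049768 -0.09961192] 0.046830943365597316 [ 0.05684339 -0.1384305   0.53239675] [ 0.46184137  0.33173247 -0.08080563  1.26227322 -0.28239071  1.92533119]
```

View pics/c4.png

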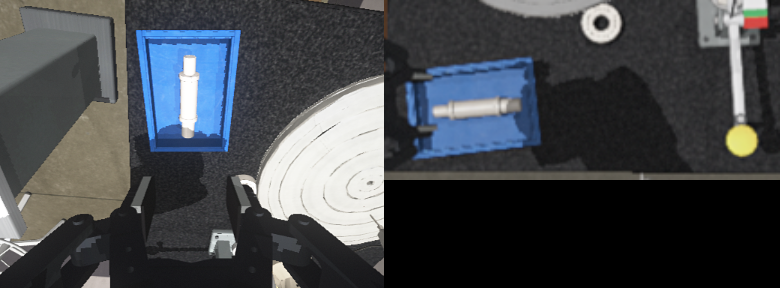

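The shaft lies in the tray, released. Next I'll shut the fingers, straighten the tool and move over the yellow pad.

>>> apply_moves(moves=[-0.1,-1,0,0.1,0.012,0,-0.2,-2,0,0.2,0.024,0,-0.3,-3.2,0,0.298,0.036,0,-0.5,-4.6,0,0.298,0.036,0,-0.6,-6,0,0.298,0.036,0,-0.8,-7.4,0,0.298,0.036,0,-1,-8.8,0,0.298,0.036,0,-1.1,-10.2,0,0.298,0.036,0,-1.3,-11.6,0,0.298,0.036,0,-1.4,-12.8,0,0.298,0.036,0,-1.5,-13.6,0,0.298,0.036,0,-1.5,-14.05,-0.5,0.298,0.036,0,-1.5,-14.05,-1,0.298,0.036,0,-1.5,-14.05,-1.2,0.298,0.036,0,-1.5,-14.05,-1.2,0.298,0.036,0,-1.5,-14.05,-1.2,0.298,0.036,0], claw=0, newtons=40)

```text
clock: 10.15
tcp_pos: [0.4306, -0.1188, 0.1608]
orientation: [-0.001, 0.662, 0.749, -0.0]
wrist_force: [-0.3, -0.2, 0.7]
finger_gap: -0.0003
grip_force: 0.0
```

```bash
python3 - <<'E'
from h import *
d=shot('wrist','w5'); shot('scene','s5'); s=status.get_state(); print(s['clock'],s['tcp_pos'],s['orientation'],s['finger_gap'],s['wrist_force'])
w=cv2.resize(cv2.imread('pics/w5.png'),(384,288)); a=cv2.resize(cv2.imread('pics/s5.png')[140:280,215:335],(336,392)); w=cv2.copyMakeBorder(w,0,104,0,0,0)
cv2.imwrite('pics/c5.png',np.hstack([w,a]))
im=cv2.imread('pics/w5.png'); m=cv2.inRange(cv2.cvtColor(im,cv2.COLOR_BGR2HSV),(22,120,100),(35,255,255)); n,l,st,c=cv2.connectedComponentsWithStats(m)
for i in range(1,n):
    if st[i,4]>150: print(st[i],c[i],ray('w5',c[i],.115))
E
```

```text
10.25 [ 0.43154168 -0.11904527  0.16178675] [ 4.76220984e-05  6.62321094e-01  7.49220098e-01 -1.08886369e-04] 0.0002759673528108663 [-1.07680384 -1.09122033  0.25968277]
[ 227  187   57   57 2298] [254.90557006 212.79895561] [ 0.4321379  -0.11464603  0.115     ]
```

View pics/c5.png

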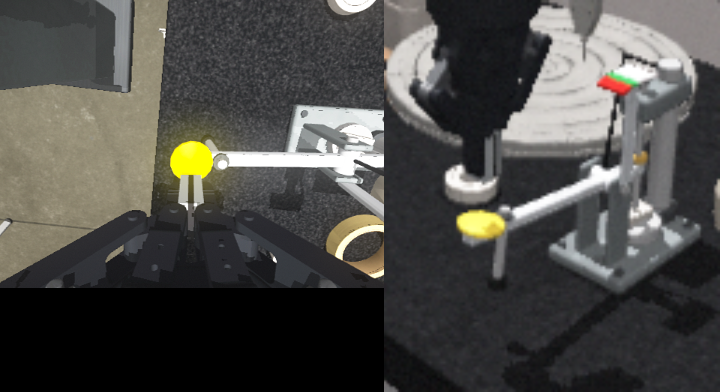

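The wrist view shows the pad (254,213 at full scale) just under the shut fingertips. The pointer in the scene view is still at its rest position. I'll press down slowly.

>>> apply_moves(moves=[0,0,-0.5,0,0,0,0,0,-1,0,0,0,0,0,-1.25,0,0,0,0,0,-1.35,0,0,0,0,0,-1.45,0,0,0,0,0,-1.55,0,0,0,0,0,-1.65,0,0,0,0,0,-1.75,0,0,0,0,0,-1.85,0,0,0,0,0,-1.95,0,0,0,0,0,-2.05,0,0,0,0,0,-2.15,0,0,0,0,0,-2.25,0,0,0,0,0,-2.35,0,0,0,0,0,-2.45,0,0,0,0,0,-2.5,0,0,0,0,0,-2.5,0,0,0,0,0,-2.5,0,0,0])

```text
clock: 11.75
tcp_pos: [0.4312, -0.1196, 0.0989]
orientation: [-0.0, 0.663, 0.749, -0.0]
wrist_force: [-2.8, -0.9, 5.4]
finger_gap: 0.0
grip_force: 2.8
```

>>> apply_moves(moves=[0,0,-0.1,0,0,0,0,0,-0.2,0,0,0,0,0,-0.3,0,0,0,0,0,-0.38,0,0,0,0,0,-0.44,0,0,0,0,0,-0.47,0,0,0,0,0,-0.47,0,0,0,0,0,-0.47,0,0,0,0,0,-0.47,0,0,0,0,0,-0.47,0,0,0,0,0,-0.47,0,0,0])

```text
clock: 12.67
tcp_pos: [0.4315, -0.1196, 0.0876]
orientation: [0.0, 0.663, 0.749, -0.0]
wrist_force: [-3.5, 0.2, 7.8]
finger_gap: 0.0001
grip_force: 3.8
```

```bash
python3 - <<'E'
from h import *
shot('scene','s6'); shot('top','t6'); s=status.get_state(); print(s['clock'],s['tcp_pos'],s['finger_gap'],s['wrist_force'])
a=cv2.resize(cv2.imread('pics/s6.png')[150:250,230:330],(400,400),interpolation=cv2.INTER_CUBIC); w=cv2.resize(cv2.imread('pics/t6.png')[120:170,260:310],(400,400),interpolation=cv2.INTER_CUBIC)
cv2.imwrite('pics/c6.png',np.hstack([a,w]))
E
```

```text
12.7667 [ 0.43150118 -0.11960796  0.08755463] 1.8791323238646956e-05 [-2.52972998 -0.15116864  7.18619533]
```

View pics/c6.png

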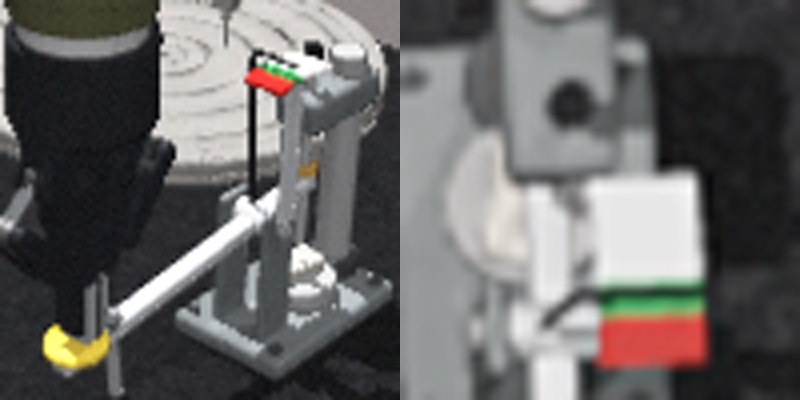

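The pointer stands in the green, nearer its white edge (row 292 of the green's 283–315 in the crop). I'll press 1.5 mm more, hold, and hand in.

>>> apply_moves(moves=[0,0,-0.03,0,0,0,0,0,-0.06,0,0,0,0,0,-0.06,0,0,0,0,0,-0.06,0,0,0,0,0,-0.06,0,0,0,0,0,-0.06,0,0,0,0,0,-0.06,0,0,0,0,0,-0.06,0,0,0,0,0,-0.06,0,0,0,0,0,-0.06,0,0,0,0,0,-0.06,0,0,0,0,0,-0.06,0,0,0])

```text
clock: 13.77
tcp_pos: [0.4316, -0.1197, 0.0861]
orientation: [0.0, 0.663, 0.749, -0.0]
wrist_force: [-3.7, -0.1, 6.9]
finger_gap: -0.0001
grip_force: 3.9
```

```bash
python3 - <<'E'
from h import *
s=status.get_state(); print(s['tcp_pos'],s['wrist_force'],s['qvel'].round(4))
im=shot('top','t7')['image'][120:170,260:310]
x=im[30:50,26:37].astype(int); print([tuple(r) for r in np.median(x,axis=1).astype(int)])
f=s['wrist_force'][2]
if 4<f<12 and .083<s['tcp_pos'][2]<.089: print(job.hand_in())
E
```

```text
[ 0.43163968 -0.11965115  0.08613486] [-3.74322326 -0.12638226  6.91349715] [ 0.0014 -0.0012 -0.0001 -0.0002 -0.0003  0.    ]
[(np.int64(231), np.int64(231), np.int64(231)), (np.int64(231), np.int64(231), np.int64(231)), (np.int64(232), np.int64(231), np.int64(232)), (np.int64(235), np.int64(233), np.int64(235)), (np.int64(221), np.int64(226), np.int64(219)), (np.int64(161), np.int64(193), np.int64(150)), (np.int64(78), np.int64(120), np.int64(65)), (np.int64(44), np.int64(63), np.int64(32)), (np.int64(82), np.int64(138), np.int64(76)), (np.int64(96), np.int64(153), np.int64(172)), (np.int64(70), np.int64(78), np.int64(213)), (np.int64(70), np.int64(72), np.int64(216)), (np.int64(70), np.int64(74), np.int64(214)), (np.int64(70), np.int64(75), np.int64(214)), (np.int64(69), np.int64(73), np.int64(208)), (np.int64(75), np.int64(78), np.int64(171)), (np.int64(86), np.int64(86), np.int64(93)), (np.int64(96), np.int64(95), np.int64(88)), (np.int64(92), np.int64(94), np.int64(89)), (np.int64(78), np.int64(78), np.int64(77))]
the job is handed in; nothing more can be done
None
```

The job is handed in: the shaft lies released in the blue tray, and the fingertips are still pressing the pad with about 7 N, holding the pointer in the green; no verdict was returned.

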